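# Extend the duster parked in the organizer's top tray

## Task

Pull the organizer's top tray out to its stop, then press in the red button on the black grip of the telescoping duster lying in it and pull the grip out past the first stop to the second, so that both sections are fully out. Finish while still holding the grip there with the tray still out: a spring draws the duster back in if you let go, and I want to tighten its collars. Leave the other things on the bar where they stand.

Things in the scene. Friction and masses are not known exactly. Their poses are not given: they have to be found in the camera images.
- organizer: three-tier bamboo organizer with a roof board, fixed to the bar: 300 mm wide, 220 mm deep, 218 mm tall. Origin: middle of the foot of its front face. x points from the front face to its back, y to the left seen from the robot, z up. Only the top tray moves; the two lower ones (wooden knobs) stay shut.
- tray (a joint): how far the top tray is pulled out, m: 0 shut, 0.140 at its stop; slides along organizer -x with 3 N of friction and stays where left. 272 mm wide, 190 mm deep; above the bar: floor 150 mm, top of the 10 mm thick front panel 202 mm, side lips 157 mm.
- tray_handle (a point): middle of the top tray's dark steel bar handle: round bar 10 mm thick, 90 mm long parallel to organizer y, 42 mm in front of the front panel, 192 mm above the bar (26 mm below the organizer's top). Moves with the tray.
- duster_grip: black grip at the duster's free end, 22 mm (organizer x) by 60 mm (y) by 22 mm tall; origin at its centre, 185 mm above the bar; axes as the organizer's. Closed, it is 72 mm behind the front panel's outer face and 65 mm to +y of the tray's middle; tray at its stop, 68 mm in front of the organizer. It moves only along organizer +y as the duster extends, 120 mm in all, passing over the side lip.
- duster_button (a joint): how far the red button is in, m: 0 out, 0.005 flush. 13 mm across, mid-way along the grip's side that faces the organizer (+x), 5 mm proud; pressed along organizer -x, 3 N at first, 6 N flush. Pinching the grip across organizer x presses it. Until it is 0.0035 in, a latch locks the closed duster; keep it in until the grip has moved at least 10 mm.
- duster_barrel (a point): middle of the white barrel (23 mm thick, 100 mm long) of the telescoping duster, which lies in the top tray along organizer y, clipped fast: blue brush head at its -y end, grip at its +y end. Hidden under the roof while the tray is shut.
- duster_inner (a joint): how far the thin section with the grip has come out of the middle section, m: 0 closed, 0.060 fully out (the first stop). Its spring pulls back with 1 to 2 N.
- duster_mid (a joint): how far the middle section has come out of the barrel, m: 0 closed, 0.060 fully out (with the inner one out too this is the second stop). Its spring pulls back with 3 to 4 N, so it follows after the inner one.
- sugar_bowl: white ceramic sugar bowl with its lid on, 92 mm across, 98 mm tall; origin under its centre. A bystander.
- teaspoon: steel teaspoon, 140 mm long, lying flat; origin near its middle, underside. A bystander.
- cup: blue plastic cup, 76 mm across, 95 mm tall; origin under its centre. A bystander.
- jam_jar: closed amber glass jam jar with a red lid, 68 mm across, 100 mm tall; origin under its centre. A bystander.
- pepper_mill: dark wooden pepper mill, 52 mm across, 143 mm tall; origin under its centre. A bystander.
- bowl: blue ceramic breakfast bowl, 120 mm across, 50 mm tall; origin under its centre. A bystander.

How it is judged:
By the outcome, as a careful person would: the job done as asked, in the order asked, and still so for the second after the job is handed in, while the arm keeps its last pose, push and grip.
It also fails if it takes over 43 s, if anything falls off the work surface, if the arm or the gripper's body presses on something with over 40 N, if the wrist force passes 120 N, or if a joint passes its speed limit or range.

## Robot

A 6-joint arm with a two-finger parallel gripper is mounted at the origin on the work surface. World frame = base frame: x ahead of the robot, y to its left, z up, the work surface at z = 0. Lengths are in m, angles in rad, forces in N, time in s.
With the tool pointing down it reaches from about 0.275 to 0.85 m from the base axis. Payload 5.2 kg.
Tool frame: the origin (TCP) lies midway between the tips of the shut fingers; the grasp point (between the pads) lies 19 mm behind it (robot.pinch_z is the z of the grasp point in the tool frame, in m); z points along the fingers, y is the direction in which the jaws open and shut (so a half turn about z gives the same grasp; the last joint's range is limited). The gripper opens to 85 mm and grips with 20 to 120 N. Pads are 22 mm wide; open, the fingers measure 114 mm over their backs; the gripper's body (76 mm by 85 mm) begins 54 mm behind the grasp point. The pads swing forward as they close: fully open they stand 13 mm farther back than shut.
Start: joints at [1.021, 0.259, 1.535, -0, 1.348, -0.203], TCP at [0.187, 0.517, 0.231] pointing down, gripper open.
Joint ranges: [-3.14, 3.14], [-0.91, 2.08], [0.19, 2.58], [-1.22, 4.36], [0.22, 2.71], [-3.12, 3.12]. Speed limits (rad/s): [2.57, 2.57, 3.14, 3.14, 3.14, 3.14].

## Interface

Orientations are given as [roll, pitch, yaw] about the fixed x, y, z axes, in that order (R = Rz(yaw) Ry(pitch) Rx(roll)).
In Python, from station import robot gives the robot as it stands.
- The arm moves only by the tool move_arm, never from a script. Its argument "series" is one flat list of numbers, 4 for each row, row after row: the shift along the tool's x, y, z in mm, then the turn about the tool's z in degrees. A call has 1 to 12 rows; each row is the pose to reach, as a shift and turn from the pose commanded when the call began, along the tool's axes at that moment; what a row does not reach only later rows make up. A row lasts 1/10 s, in which the tool goes at most 50 mm and 8.59 degrees, less where a joint would pass 70% of its speed; a pose out of reach is approached as far as the arm can. A call with a gripper value outside its range is refused whole. "claw" is the finger opening in mm, from 0 to 85.4, set as the call begins (left out, the last holds). The fingers move at their own pace and stop on an object; "force" is the grip in N (left out, the last holds). Time passes only in rows, so rows that repeat a pose let the fingers close. It gives the time, the measured TCP pose, the force and the opening at its end, in the units of the state.
- robot.sense(): the state, without advancing time (a new reading comes with each control period).
- robot.camera(name): name is "side" or "top" or "wrist"; returns a dict with "pixels" (420x560x3 uint8, red, green, blue), "K" (3x3 intrinsics, pixels), "position" and "rotation" of the camera in the world; the wrist camera has in their place "mount" (4x4, takes a point from camera to tool coordinates, whose origin is the TCP and whose axes are the flange's). Camera axes: x right, y down, z forward; pixel columns grow to the right and rows downward; lengths in m; the calibration is good to about 2 mm. A picture is of the moment at which its call begins: read the wrist's pose just before it. There is no depth.
- robot.finish_job(): hands the job in, once; it reports no verdict.
The state is a dict: "time": time; "joint_positions": joint angles; "qd": joint speeds; "tau": joint torques, N m; "position": TCP position; "eef_rot": TCP orientation; "force": force on the tool from outside, world axes, zero at the start; "moment": the same for the moment, N m; "grip_width": finger opening in m.
Only numpy, scipy, OpenCV 4.12 (cv2) and the standard library are available. Lean on these libraries where they do the work, as an engineer would, in place of code of your own. Each camera call takes 0.05 s, during which the arm holds its last target. There are 200 camera calls.

## Working session

There is one attempt and no reset: what is moved stays moved. The work goes in short steps, Python scripts to look and compute and a tool call to move; the robot and the scene stay as the last step left them, time stands still between calls to the robot, and variables do not carry over. Pictures are saved under pics/ and viewed, about 8 in all and at most 12, crops included, and the job is handed in when it is done.

Besides the shell and the picture viewer there is one more tool, called after "Emit:" as name(argument=value, ...) on one line, values as JSON. move_arm: Moves the arm, as the interface text tells. Its arguments: {"type":"object","properties":{"series":{"type":"array"},"claw":{"type":"number"},"force":{"type":"number"}},"required":["series"]}

```bash
mkdir -p pics; python3 - <<'E'
from station import robot
import cv2,numpy as np
s=robot.sense();print(s)
print(robot.pinch_z)
for n in("side","top","wrist"):
    c=robot.camera(n);cv2.imwrite(f"pics/{n}0.png",c["pixels"][:,:,::-1])
    print(n,c["K"].tolist(),*[np.round(c[k],4).tolist() for k in c if k not in("pixels","K")])
E
```

```text
{'time': 0.0, 'joint_positions': array([ 1.02120224e+00,  2.59358043e-01,  1.53607047e+00, -2.51391090e-07,
        1.34797723e+00, -2.02789923e-01]), 'qd': array([ 3.11922827e-03,  4.01103916e-04, -6.59275286e-04,  3.04591117e-04,
        1.23249141e-03,  8.38434159e-05]), 'tau': array([ 8.91066757e-04, -4.46032691e+01, -2.90570050e+01, -2.38120674e-04,
        1.13259655e-02, -7.33237982e-06]), 'position': array([0.18664107, 0.51681855, 0.23047164]), 'eef_rot': array([-3.13981667e+00, -3.64920127e-04,  2.79478822e+00]), 'force': array([ 0.20218278,  0.04072892, -0.67652177]), 'moment': array([-0.00116655,  0.0462072 , -0.0122661 ]), 'grip_width': 0.08525642018995547}
-0.0187
side [[518.9629499890209, 0.0, 291.07628938439296], [0.0, 518.9629499890209, 208.33403868633084], [0.0, 0.0, 1.0]] [0.0354, -0.9999, 0.9926] [-2.2302, -0.009, -0.4914]
top [[439.3852111092263, 0.0, 280.1686835910694], [0.0, 439.3852111092263, 209.46037780053365], [0.0, 0.0, 1.0]] [0.2518, -0.0497, 1.5277] [-2.9443, -0.0016, -1.554]
wrist [[358.07441451636583, 0.0, 279.4778218715207], [0.0, 358.07441451636583, 207.72136456082552], [0.0, 0.0, 1.0]] [[0.0002, -0.9507, -0.3102, 0.0799], [1.0, 0.0003, -0.0004, -0.0004], [0.0005, -0.3102, 0.9507, -0.1438], [0.0, 0.0, 0.0, 1.0]]
```

View pics/top0.png

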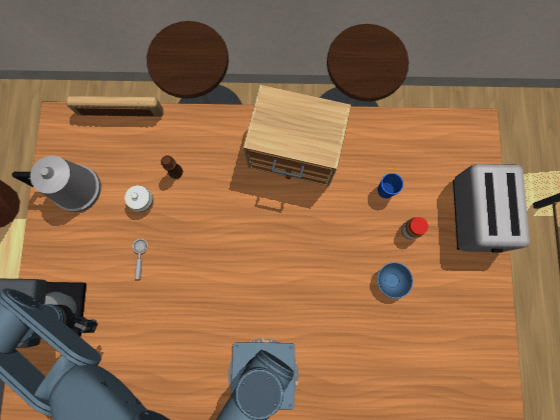

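View pics/side0.png

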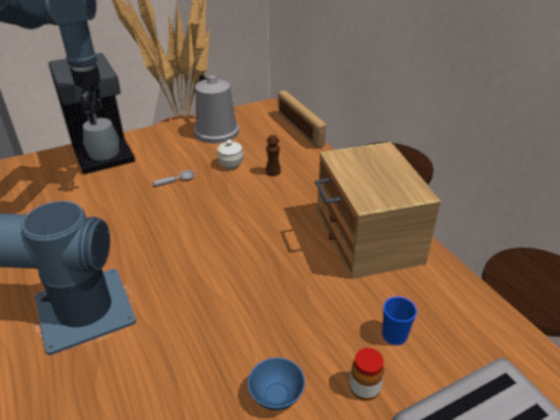

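The top view shows the organizer roof at about (262,88), (350,102), (337,167), (247,148), with the handle near (289,168). The pepper mill (172,167) and sugar bowl (138,198) are to its left, with the cup, jar and bowl to its right. The side view agrees. Next I zoom in to get exact corners.

```bash
cat > h.py <<'E'
import numpy as np,cv2
from scipy.spatial.transform import Rotation as R
def cam(c,s=None):
    if "mount" in c:
        T=np.eye(4);T[:3,:3]=R.from_euler("xyz",s["eef_rot"]).as_matrix();T[:3,3]=s["position"]
        M=T@c["mount"];return c["K"],M[:3,:3],M[:3,3]
    r=np.array(c["rotation"]);return c["K"],(r if r.shape==(3,3) else R.from_euler("xyz",r).as_matrix()),np.array(c["position"])
def proj(C,p):
    K,Rm,t=C;q=(np.atleast_2d(p)-t)@Rm@K.T;return q[:,:2]/q[:,2:]
def onz(C,uv,z):
    K,Rm,t=C;d=Rm@np.linalg.solve(K,[uv[0],uv[1],1]);return t+d*(z-t[2])/d[2]
E
python3 - <<'E'
from station import robot
from h import *
a=robot.camera("top");b=robot.camera("side")
T=cam(a);S=cam(b)
print(proj(T,[0,0,0]),proj(S,[0,0,0]))
for p in[(262,88),(350,102),(337,167),(247,148)]: print(onz(T,p,.218))
for n,z in dict(pepper=((168,160),.143),sugar=((138,192),.098),cup=((391,183),.095)).values(): print(onz(T,n,z))
i=cv2.resize(a["pixels"][75:195,225:365],None,fx=4,fy=4,interpolation=cv2.INTER_CUBIC)
j=cv2.resize(b["pixels"][130:280,300:450],None,fx=4,fy=4,interpolation=cv2.INTER_CUBIC)[:600,:]
cv2.imwrite("pics/t1.png",i[:,:,::-1]);cv2.imwrite("pics/s1.png",j[:,:,::-1])
E
```

```text
[[263.0521835  374.88647672]] [[ 84.93698378 309.39354034]]
[0.911017   0.01764365 0.218     ]
[ 0.86766754 -0.26481416  0.218     ]
[ 0.65081116 -0.22139802  0.218     ]
[0.70774835 0.05949842 0.218     ]
[0.68800069 0.32399776 0.143     ]
[0.58895265 0.42892427 0.098     ]
[ 0.63538093 -0.41887506  0.095     ]
```

View pics/t1.png

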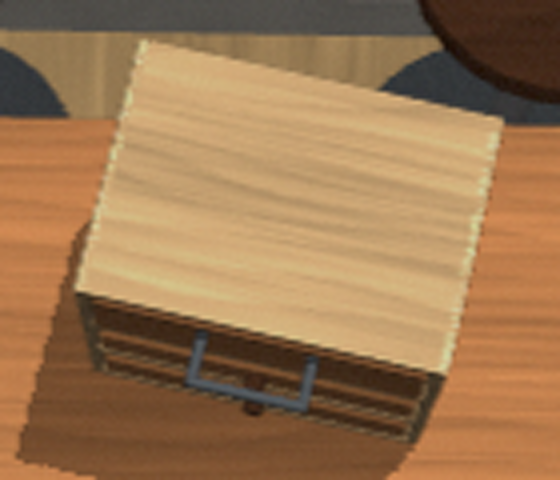

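View pics/s1.png

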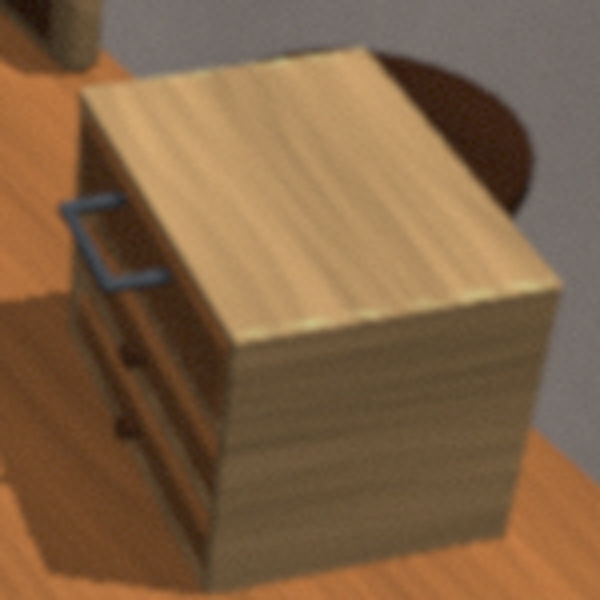

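The zoomed top crop puts the roof corners at (140,41), (503,119), (443,374), (77,291) and the handle corners at (188,384), (306,408). The side crop has the roof at (82,92), (365,48), (562,288), (235,347). I'll fit the pose to both views.

```bash
python3 - <<'E'
from station import robot
from h import *
from scipy.optimize import least_squares
T=cam(robot.camera("top"));S=cam(robot.camera("side"))
W,D,H=.15,.22,.218
P=[(D,W,H),(D,-W,H),(0,-W,H),(0,W,H)]
hd=[(-.042,.045,.192),(-.042,-.045,.192)]
tp=np.array([(140,41),(503,119),(443,374),(77,291),(188,384),(306,408)])/4+[225-.375,75-.375]
sp=np.array([(365,48),(562,288),(235,347),(82,92),(65,209),(112,287),(210,592),(500,537)])/4+[300-.375,130-.375]
Pt=np.array(P+hd);Ps=np.array(P+hd+[(0,-W,0),(D,-W,0)])
def w(x,p):
    return p@R.from_euler("z",x[2]).as_matrix().T+[x[0],x[1],0]
f=lambda x:np.r_[(proj(T,w(x,Pt))-tp).ravel(),(proj(S,w(x,Ps))-sp).ravel()]
r=least_squares(f,[.68,-.08,-.2],loss="soft_l1");print(r.x,np.round(f(r.x).reshape(-1,2),1).tolist())
x=r.x
for n,p in dict(handle=(-.042,0,.192),handle_out=(-.182,0,.192),grip_out=(-.068,.065,.185),grip_end=(-.068,.185,.185)).items(): print(n,w(x,np.array([p])))
E
```

```text
[ 0.67613962 -0.07398776 -0.21525994] [[0.0, -0.4], [0.5, 0.2], [1.4, 1.0], [-1.0, 0.4], [0.9, -0.4], [-0.8, -0.1], [-0.3, -0.2], [0.8, -0.8], [0.2, -1.2], [-0.8, -1.0], [0.4, -0.1], [-0.4, -0.2], [-0.9, 1.7], [1.5, 0.2]]
handle [[ 0.63510894 -0.0650165   0.192     ]]
handle_out [[ 0.49834001 -0.03511231  0.192     ]]
grip_out [[0.62359309 0.00403699 0.185     ]]
grip_end [[0.64922525 0.1212675  0.185     ]]
```

Emit:
move_arm(series=[-20, -16, -10, 7, -58, -46, -20, 14, -96, -77, -30, 21, -134, -107, -40, 28, -172, -138, -50, 35, -210, -168, -60, 42, -250, -200, -65, 49, -290, -232, -68, 56, -330, -264, -70, 63, -370, -296, -70, 70, -408, -326, -70, 77, -440, -352, -70, 82.5], claw=32, force=40)

```text
time: 1.55
position: [0.482, 0.0343, 0.3015]
eef_rot: [3.141, 0.0, 1.349]
force: [-0.2, -0.1, 0.1]
grip_width: 0.0322
```

Emit:
move_arm(series=[-15, 40, 0, 0, -32, 85, 0, 0, -48, 130, 0, 0, -60, 162, 0, 0, -63, 171, 0, -0.4, -63, 171, 0, -0.4])

```text
time: 2.15
position: [0.6351, -0.0623, 0.3001]
eef_rot: [-3.14, -0.0, 1.361]
force: [0.2, 0.2, -0.6]
grip_width: 0.0322
```

```bash
python3 - <<'E'
from station import robot
from h import *
s=robot.sense();c=robot.camera("wrist");C=cam(c,s)
print(s["position"],s["eef_rot"])
print(proj(C,[[.635,-.065,.192],[.6447,-.021,.192],[.6255,-.109,.192]]))
cv2.imwrite("pics/w1.png",c["pixels"][:,:,::-1])
E
```

```text
[ 0.63512024 -0.06233889  0.30005092] [-3.13978238e+00 -1.30204170e-04  1.36087078e+00]
[[280.9339161  207.13034456]
 [281.47914681 145.9509324 ]
 [280.69464197 262.12997402]]
```

View pics/w1.png

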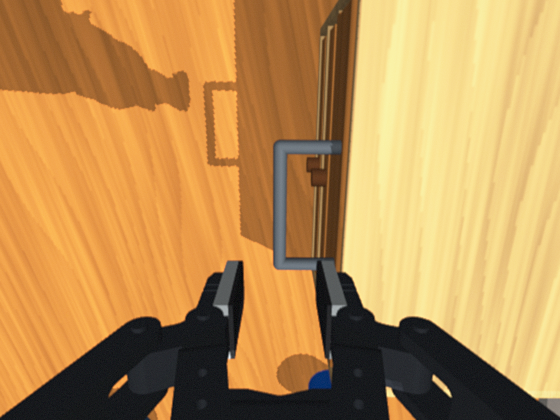

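The wrist view shows the handle bar vertical at column 280, rows 147–264, within 2 px of the prediction and centred between the fingers. I'll descend, grip it and pull.

Emit:
move_arm(series=[0, 0, 30, 0, 0, 0, 70, 0, 0, 0, 105, 0, 0, 0, 127, 0, 0, 0, 127, 0])

```text
time: 2.7
position: [0.6314, -0.0595, 0.1718]
eef_rot: [-3.135, -0.001, 1.363]
force: [-0.4, 0.5, 0.4]
grip_width: 0.032
```

Emit:
move_arm(series=[0, 0, 0, 0, 0, 0, 0, 0, 0, 0, 0, 0, 0, 0, 0, 0, 0, 0, 0, 0, 0, 0, 0, 0], claw=0, force=40)

```text
time: 3.3
position: [0.6353, -0.0611, 0.1766]
eef_rot: [3.139, -0.001, 1.362]
force: [-2.0, 2.3, 6.6]
grip_width: 0.0083
```

Emit:
move_arm(series=[0, -8, 0, 0, 0, -20, 0, 0, 0, -36, 0, 0, 0, -52, 0, 0, 0, -68, 0, 0, 0, -84, 0, 0, 0, -100, 0, 0, 0, -114, 0, 0, 0, -126, 0, 0, 0, -134, 0, 0, 0, -138, 0, 0, 0, -138, 0, 0])

```text
time: 4.5
position: [0.5009, -0.0315, 0.1765]
eef_rot: [3.137, -0.003, 1.362]
force: [1.4, 7.9, 8.8]
grip_width: 0.0082
```

Emit:
move_arm(series=[0, -2, 0, 0, 0, -4, 0, 0, 0, -6, 0, 0, 0, -6, 0, 0, 0, -6, 0, 0])

```text
time: 5.0
position: [0.5001, -0.0313, 0.1766]
eef_rot: [3.127, -0.003, 1.361]
force: [17.8, 5.6, -3.2]
grip_width: 0.0082
```

Emit:
move_arm(series=[0, 2, 0, 0, 0, 3, 0, 0, 0, 3, 0, 0])

```text
time: 5.3
position: [0.5002, -0.0313, 0.1766]
eef_rot: [3.133, -0.003, 1.362]
force: [7.6, 7.5, 4.3]
grip_width: 0.0086
```

Emit:
move_arm(series=[0, 0, 0, 0, 0, 0, 0, 0, 0, 0, 0, 0, 0, 0, 0, 0, 0, 0, -20, 0, 0, 0, -60, 0, 0, 0, -100, 0, 0, 0, -130, 0, 0, 0, -130, 0], claw=34)

```text
time: 6.2
position: [0.4987, -0.033, 0.3091]
eef_rot: [3.133, 0.001, 1.362]
force: [0.7, -1.5, -0.6]
grip_width: 0.0342
```

Emit:
move_arm(series=[12, 25, 0, 0, 30, 60, 0, 0, 50, 95, 0, 0, 62, 114, 0, 0.3, 62, 114, 0, 0.3, 62, 114, 0, 0.3], claw=54)

```text
time: 6.8
position: [0.6205, 0.0048, 0.3026]
eef_rot: [-3.138, 0.001, 1.357]
force: [0.9, -0.4, 0.0]
grip_width: 0.0541
```

```bash
python3 - <<'E'
from station import robot
from h import *
s=robot.sense();c=robot.camera("wrist");C=cam(c,s)
print(s["position"],s["eef_rot"])
o=np.array([.67614,-.07399,0]);Rz=R.from_euler("z",-.21526).as_matrix()
for p in[(-.068,.065,.185),(-.068,.095,.196),(-.068,.035,.196),(-.052,.065,.185)]: print(proj(C,o+Rz@p))
cv2.imwrite("pics/w2.png",c["pixels"][:,:,::-1])
E
```

```text
[0.62048915 0.004796   0.30260258] [-3.13848488e+00  5.11343389e-04  1.35718390e+00]
[[284.72420032 200.00300243]]
[[285.16898941 163.92000806]]
[[284.6364279  242.01869575]]
[[305.70770456 200.05538258]]
```

View pics/w2.png

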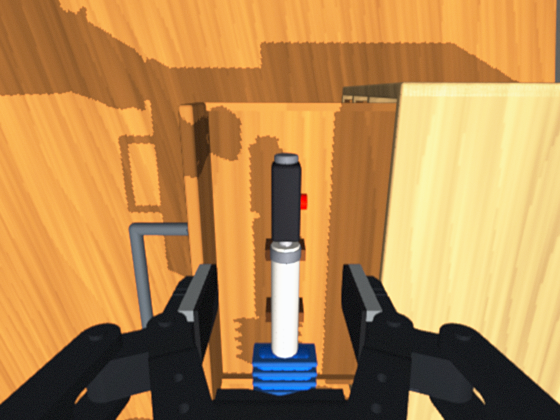

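The tray is out. The grip sits at column 286, rows 160–241, with its button at (304,201), all as predicted. I'll descend onto it and pinch.

Emit:
move_arm(series=[0, 5.5, 20, 0, 0, 5.5, 60, 0, 0, 5.5, 100, 0, 0, 5.5, 125, 0, 0, 5.5, 137, 0, 0, 5.5, 137, 0, 0, 5.5, 137, 0])

```text
time: 7.55
position: [0.627, 0.0032, 0.1689]
eef_rot: [3.139, -0.0, 1.356]
force: [0.1, -0.4, 0.6]
grip_width: 0.054
```

Emit:
move_arm(series=[0, 0, 0, 0, 0, 0, 0, 0, 0, 0, 0, 0, 0, 0, 0, 0, 0, 0, 0, 0, 0, 0, 0, 0, 0, 0, 0, 0, 0, 0, 0, 0], claw=0, force=50)

```text
time: 8.35
position: [0.6271, 0.0035, 0.1694]
eef_rot: [3.139, 0.0, 1.357]
force: [-1.5, -0.4, 6.1]
grip_width: 0.0214
```

Opening is 21.4 mm, so the button is flush. Now the pull.

Emit:
move_arm(series=[5, 0, 0, 0, 13, 0, 0, 0, 22, 0, 0, 0, 31, 0, 0, 0, 40, 0, 0, 0, 49, 0, 0, 0, 56, 0, 0, 0, 60, 0, 0, 0, 64, 0, 0, 0, 70, 0, 0, 0, 76, 0, 0, 0, 76, 0, 0, 0])

```text
time: 9.55
position: [0.6434, 0.0776, 0.1694]
eef_rot: [3.138, 0.001, 1.357]
force: [-0.8, -3.2, 5.7]
grip_width: 0.0214
```

Emit:
move_arm(series=[7, 0, 0, 0, 15, 0, 0, 0, 23, 0, 0, 0, 31, 0, 0, 0, 37, 0, 0, 0, 41, 0, 0, 0, 43, 0, 0, 0, 43, 0, 0, 0, 43, 0, 0, 0])

```text
time: 10.45
position: [0.6525, 0.1188, 0.1694]
eef_rot: [3.139, 0.001, 1.356]
force: [-1.4, -4.1, 5.4]
grip_width: 0.0213
```

Emit:
move_arm(series=[1, 0, 0, 0, 2, 0, 0, 0, 3, 0, 0, 0, 4, 0, 0, 0, 4, 0, 0, 0, 4, 0, 0, 0])

```text
time: 11.05
position: [0.653, 0.1209, 0.1694]
eef_rot: [3.139, 0.004, 1.356]
force: [-2.9, -8.6, 6.8]
grip_width: 0.0216
```

Emit:
move_arm(series=[1, 0, 0, 0, 2, 0, 0, 0, 2, 0, 0, 0, 2, 0, 0, 0])

```text
time: 11.45
position: [0.653, 0.1211, 0.1693]
eef_rot: [3.14, 0.007, 1.355]
force: [-5.0, -14.1, 6.5]
grip_width: 0.0212
```

```bash
python3 - <<'E'
from station import robot
from h import *
s=robot.sense();print(s["position"],s["force"],s["grip_width"])
o=np.array([.67614,-.07399,0]);Rz=R.from_euler("z",-.21526).as_matrix()
c=robot.camera("wrist");cv2.imwrite("pics/w3.png",c["pixels"][:,:,::-1])
C=cam(c,s);print([proj(C,o+Rz@p).round().tolist() for p in[(-.068,.155,.196),(-.068,.215,.196),(-.15,.136,.202),(-.182,.045,.192)]])
a=robot.camera("top")["pixels"]
cv2.imwrite("pics/t3.png",cv2.resize(a[70:300,120:440],None,fx=2.4,fy=2.4,interpolation=cv2.INTER_CUBIC)[:,:,::-1])
E
```

```text
[0.65302891 0.12107333 0.169266  ] [ -4.97728424 -14.14951094   6.46515418] 0.021173461476855976
[[[272.0, 375.0]], [[270.0, 239.0]], [[70.0, 424.0]], [[51.0, 541.0]]]
```

View pics/w3.png

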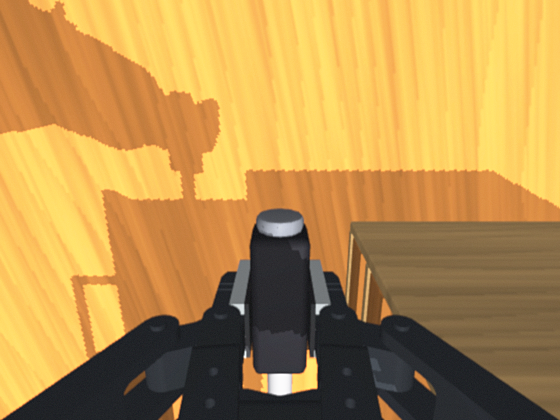

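View pics/t3.png

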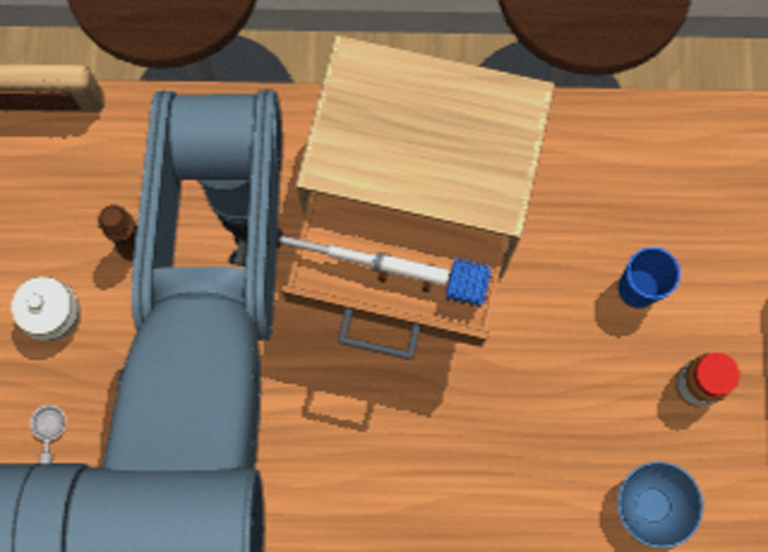

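The wrist view shows the grip held squarely between the pads. The top view shows the tray still out, both sections extended, and the other things undisturbed. Force rises without any motion, so the grip is at its second stop.

```bash
python3 -c "
from station import robot
print(robot.finish_job())"
```

```text
the job is handed in; nothing more can be done
None
```

The tray is out at its stop, and the duster's grip is held at its second stop with both sections out. I handed the job in with the arm still holding it, at about 11.5 s.

- **Tray:** I pulled it by its handle until the arm felt about 18 N with almost no further movement. I measured about 138 mm of travel rather than 140, which I put down to slack in the grip on the handle. The last top picture shows the tray still out.
- **Duster:** I pinched the grip across the button at 50 N, and the fingers closed to 21.4 mm, so the button was flush. The grip then moved about 120 mm along the duster. A final 2 mm of pull only raised the force from about 9 to 15 N with no movement, and the last top picture shows both sections out.
- **Other things:** the last top picture shows the pepper mill, sugar bowl, spoon, cup, jar and bowl apparently where they stood. I compared these by eye, not by measurement.

No check failed. The 2 mm difference in tray travel is the only disagreement.

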